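Free the glue-bottle cradle and rack the bottle

TASK

One of the three cradles of the sloping wire rack has a toy lying in it where a glue bottle belongs. Take that toy out and set it on the floor of the tray that holds the other toys, then lay the loose glue bottle from the table in the freed cradle, nozzle pointing down the slope, lying straight along the two wires with its shoulder fully home against their upturned ends. Leave the other bottles and everything else where they are.

Things in the scene. Friction and masses are not known exactly. Their poses are not given: they have to be found in the camera images.
- rack: a fixed wire rack, 150 (x) x 290 (y) mm, origin at the centre of its underside, low side to -x. Three cradles 90 mm apart in y, each two 6 mm wires, 24 mm between centres, rising at 35 deg towards +x for 120 mm from rack x -50, z 50 mm; their low ends turn up 11 mm (square to the slope) as stops. A bottle lies flat on the wires, its axis 21 mm off the wires' centre plane.
- cradle0 (a point): where the middle of a bottle's body (on its axis) lies when home in the left cradle (rack y = 90 mm)
- cradle1 (a point): where the middle of a bottle's body (on its axis) lies when home in the middle cradle (rack y = 0 mm)
- cradle2 (a point): where the middle of a bottle's body (on its axis) lies when home in the right cradle (rack y = -90 mm)
- cradle0_tip (a point): where that bottle's needle tip then is, at the left cradle
- cradle1_tip (a point): where that bottle's needle tip then is, at the middle cradle
- cradle2_tip (a point): where that bottle's needle tip then is, at the right cradle
- applicator: the loose glue bottle, lying on the table: a small square-section plastic glue bottle, body 84 x 36 x 36 mm, with a round collar, cone and steel needle as nozzle (38 mm long, along its -x, total length 122 mm); 50-100 g. Origin at the centre of the body's underside as it lies (18 mm below its axis), z up, nozzle towards its -x.
- applicator_mid (a point): middle of the loose bottle's body, on its axis
- applicator_tip (a point): needle tip of the loose bottle, on its axis, 80 mm from the middle
- toy: a clear-plastic toy reindeer with blue antlers: body 67 x 36 x 34 mm (flat-sided, flat-bottomed), spanning local x -42 to +25 mm, head (28 mm ball centred at x +27, z +38) and antlers reach to z +60 mm at the +x end; origin on the underside, z out of its back. It lies in one of the cradles, flat side on the wires, head uphill, tail end against the stops; 35-70 g.
- toy_tray: an open grey tray, outside 220 (x) x 170 (y) x 35 mm high, walls and floor 4 mm; fixed; origin at the centre of its underside, z up. It holds two toys like the first, in its far (+x) half; the near half is free. It may stand left or right of the rack.
- base_tray: an open grey tray, outside 220 (x) x 170 (y) x 35 mm high, walls and floor 4 mm; fixed; origin at the centre of its underside, z up. It holds two round toy bases (48 mm discs with a stub) in its far half; on the other side of the rack from the toy tray.
- bottle_a: a bottle already home in a cradle: a small square-section plastic glue bottle, body 84 x 36 x 36 mm, with a round collar, cone and steel needle as nozzle (38 mm long, along its -x, total length 122 mm); 50-100 g. Leave it.
- bottle_b: another bottle already home in a cradle, the same. Leave it.
- tray_toy0: a toy in the toy tray, same shape as the stray toy. Leave it.
- tray_toy1: another toy in the toy tray. Leave it.
- base0: a toy base, disc 48 mm across, 22 mm high. Leave it.
- base1: another toy base. Leave it.
- jar: a closed white jar, 42 mm across, 58 mm high, standing. Leave it.
- tape: a roll of paper tape, 70 mm across, 20 mm high, lying flat. Leave it.
- driver: a screwdriver, 160 mm long, lying. Leave it.

How it is judged:
On the way:
1. the stray toy lies on the floor of the toy tray, let go (x of toy in the frame of toy_tray between -0.1 and 0.1 m and y of toy in the frame of toy_tray between -0.075 and 0.075 m and z of toy in the frame of toy_tray between -0.01 and 0.03 m and linear speed of toy below 0.03 m/s and contact force between toy and the fingers below 0.05 N), for 0.2 s.
At the end, for the whole second after the job is handed in: The stray toy is at rest on the toy tray floor (origin inside the walls, under 30 mm above its underside); the loose bottle rests in the freed cradle, middle within 10 mm and needle tip within 15 mm of their home points; the other two bottles are within 15 mm of their start (x of toy in the frame of toy_tray between -0.1 and 0.1 m and y of toy in the frame of toy_tray between -0.075 and 0.075 m and z of toy in the frame of toy_tray between -0.01 and 0.03 m and linear speed of each of toy, applicator below 0.03 m/s and ((distance between applicator_mid and cradle0 below 0.01 m and distance between applicator_tip and cradle0_tip below 0.015 m) or (distance between applicator_mid and cradle1 below 0.01 m and distance between applicator_tip and cradle1_tip below 0.015 m) or (distance between applicator_mid and cradle2 below 0.01 m and distance between applicator_tip and cradle2_tip below 0.015 m)) and distance of each of bottle_a, bottle_b from where it was at the start of the episode below 0.015 m); the robot touches nothing.
It fails at once if a bottle already in the rack is moved more than 15 mm (distance of any of bottle_a, bottle_b from where it was at the start of the episode above 0.015 m).
It fails at once if another thing (tray toys, bases, jar, tape, screwdriver) is moved more than 30 mm (distance of any of tray_toy0, tray_toy1, base0, base1, jar, tape, driver from where it was at the start of the episode above 0.03 m).
It also fails if it takes over 54 s, if anything falls off the work surface, if the arm or the gripper's body presses on something with over 40 N, if the wrist force passes 120 N, or if a joint passes its speed limit or range.

ROBOT

A 6-joint arm with a two-finger parallel gripper is mounted at the origin on the work surface. World frame = base frame: x ahead of the robot, y to its left, z up, the work surface at z = 0. Lengths are in m, angles in rad, forces in N, time in s.
With the tool pointing down it reaches from about 0.25 to 0.775 m from the base axis. Payload 4 kg.
Tool frame: the origin (TCP) lies midway between the tips of the shut fingers; the grasp point (between the pads) lies 19 mm behind it; z points along the fingers, y is the line along which they close (so a half turn about z gives the same grasp; the last joint's range is limited). The gripper opens to 94 mm and grips with 3 to 60 N. Pads are 16 mm wide; open, the fingers measure 119 mm over their backs; the gripper's body (75 mm by 177 mm) begins 78 mm behind the grasp point.
Start: joints at [1.001, 0.087, 1.371, -0, 1.684, -0.103], TCP at [0.248, 0.491, 0.206] pointing down, gripper open.
Joint ranges: [-3.1, 3.1], [-0.76, 2.03], [0.27, 2.55], [-1.08, 4.22], [0.17, 2.65], [-2.57, 2.57]. Speed limits (rad/s): [2.79, 2.79, 3.14, 3.14, 3.14, 3.14].

INTERFACE

Orientations are given as [roll, pitch, yaw] about the fixed x, y, z axes, in that order (R = Rz(yaw) Ry(pitch) Rx(roll)).
In Python, from bench import robot gives the robot as it stands. The module is installed in compiled form; this text tells all that it offers.
- The arm moves only by the tool arm_command, never from a script. Its argument "targets" is a list of rows, each a list of 4 numbers: the shift along the world's x, y, z as a fraction of full scale, then the turn about the world's z as a fraction of full scale. A call has 1 to 8 rows; each row is the pose to reach, as a shift and turn from the pose commanded when the call began; what a row does not reach only later rows make up. Full scale, the value 1, is 0.5 m for a shift and 120 degrees for a turn. A row lasts 1/12 s, in which the tool goes at most 41.7 mm and 7.16 degrees, less where a joint would pass 70% of its speed; a pose out of reach is approached as far as the arm can. A call with a number of a shift or a turn outside -1 to 1 is refused whole. A call with a gripper value outside its range is refused whole. "claw" is the closure, from 0 (fully open) to 1 (shut), set as the call begins (left out, the last holds). The fingers move at their own pace and stop on an object; the grip force is fixed at half the most. Time passes only in rows, so rows that repeat a pose let the fingers close. It gives the time, the measured TCP pose, the force, the opening and the grip force at its end, in the units of the state.
- robot.get_obs(): the state, without advancing time (a new reading comes with each control period).
- robot.snapshot(name): name is "scene" or "top"; returns the picture (384x512x3 uint8, red, green, blue); there is no depth.
- robot.camera_info(name): a dict with "vfov" (degrees; the focal length in pixels is half the picture's height over the tangent of half this angle, whatever the lens; pixels are square), "cx", "cy" (the principal point, pixels), "k1" (the pictures are not rectified: a ray, as slopes to the right and down, at radius r is drawn at 1 + k1 r^2 times it, then the intrinsics apply), "extrinsics" (4x4, takes a point from camera to world coordinates). Camera axes: x right, y up, looking along -z (the intrinsics and any distortion apply to the point x, -y, -z); pixel columns grow to the right and rows downward; lengths in m; the calibration is good to about 2 mm. A picture is of the moment at which its call begins. camera_info takes no time and is no camera call.
- robot.close_job(): hands the job in; it is judged then, once.
The state is a dict: "time": time; "joint_positions": joint angles; "qvel": joint speeds; "joint_torque": joint torques, N m; "tool_pos": TCP position; "ee_rot": TCP orientation; "wrist_force": force on the tool from outside, world axes, zero at the start; "wrist_torque": the same for the moment, N m; "width": finger opening in m; "finger_force": force on a finger pad.
Only numpy, scipy, OpenCV 4.12 (cv2) and the standard library are available. Lean on these libraries where they do the work, as an engineer would, in place of code of your own. Each camera call takes 0.05 s, during which the arm holds its last target. There are 200 camera calls.

## Working session

There is one attempt and no reset: what is moved stays moved. The work goes in short steps, Python scripts to look and compute and a tool call to move; the robot and the scene stay as the last step left them, time stands still between calls to the robot, and variables do not carry over. Pictures are saved under pics/ and viewed, at most 10 in all, crops included, and the job is handed in when it is done.

Besides the shell and the picture viewer there is one more tool, called after "Request:" as name([rows], argument=value, ...), one row to a line, values as JSON. arm_command: Moves the arm, as the interface text tells. Shift numbers are shares of 0.5 m and turn numbers shares of 120 degrees, none past 1 either way. Its arguments: {"type":"object","properties":{"targets":{"type":"array"},"claw":{"type":"number"}},"required":["targets"]}

```bash
mkdir -p pics
cat > h.py <<'E'
import numpy as np,cv2
from bench import robot
def cam(n):
    c=robot.camera_info(n); f=192/np.tan(np.radians(c["vfov"])/2); return c,f,np.array(c["extrinsics"])
def ray(n,u,v):
    c,f,E=cam(n); d=np.array([(u-c["cx"])/f,(v-c["cy"])/f]); s=d.copy()
    for _ in range(20): s=d/(1+c["k1"]*(s@s))
    r=E[:3,:3]@np.array([s[0],-s[1],-1]); return E[:3,3],r/np.linalg.norm(r)
def onz(n,u,v,z):
    o,r=ray(n,u,v); return o+r*(z-o[2])/r[2]
def tri(a,b):
    (o1,r1),(o2,r2)=ray("scene",*a),ray("top",*b)
    t=np.linalg.lstsq(np.c_[r1,-r2],o2-o1,rcond=None)[0]; p,q=o1+r1*t[0],o2+r2*t[1]
    return (p+q)/2,np.linalg.norm(p-q)
def proj(n,p):
    c,f,E=cam(n); q=E[:3,:3].T@(np.array(p)-E[:3,3]); s=np.array([q[0],-q[1]])/-q[2]; s=s*(1+c["k1"]*(s@s))
    return s*f+[c["cx"],c["cy"]]
def save(n,f):
    im=robot.snapshot(n); cv2.imwrite("pics/raw_"+f+".png",im[:,:,::-1]); return im
E
python3 - <<'E'
from h import *
for n in("scene","top"):
    im=save(n,n+"0"); c,f,E=cam(n); print(n,c["cx"],c["cy"],c["k1"],f,E.round(3).tolist())
    cv2.imwrite(f"pics/{n}0.png",cv2.resize(im[:,:,::-1],(800,600),interpolation=cv2.INTER_CUBIC))
o=robot.get_obs();print(o["time"],o["tool_pos"],o["ee_rot"],o["width"])
E
```

```text
scene 260.6491011207964 191.12121353705137 -0.10728598948315851 462.20774122642524 [[0.512, -0.471, 0.718, 1.326], [0.859, 0.293, -0.421, -0.513], [-0.012, 0.832, 0.555, 0.737], [0.0, 0.0, 0.0, 1.0]]
top 262.64061422233425 197.21538118630227 0.05891872459190557 458.040512024611 [[-0.009, 0.983, -0.185, 0.287], [-1.0, -0.009, -0.002, -0.003], [-0.003, 0.185, 0.983, 1.25], [0.0, 0.0, 0.0, 1.0]]
0.1 [0.24724502 0.49072223 0.20442148] [-3.13957470e+00 -1.65015428e-04  2.67477679e+00] 0.09413120782206963
```

View pics/scene0.png

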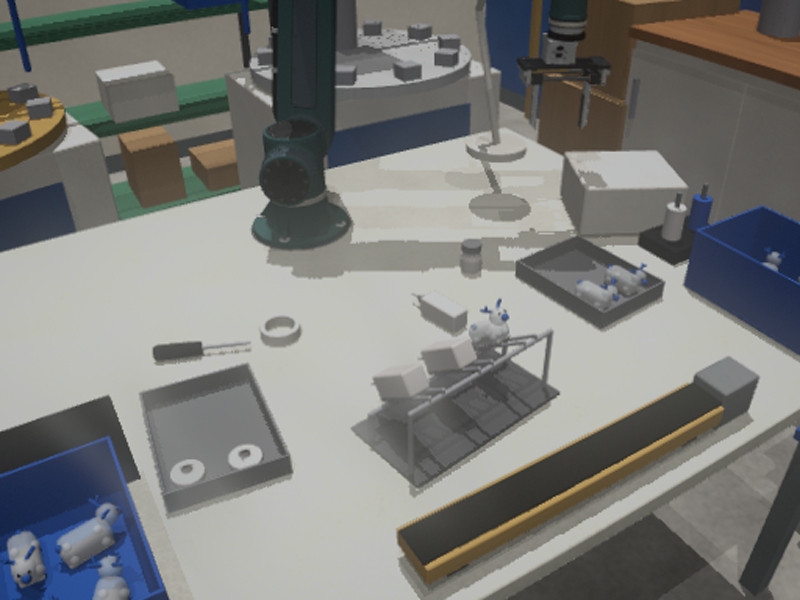

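View pics/top0.png

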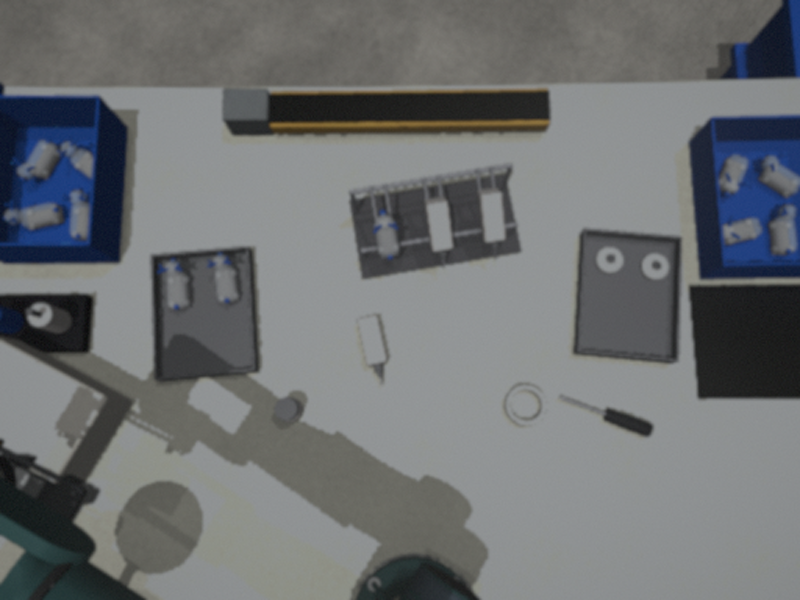

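The top view shows the toy in the left cradle (about 387,235), the toy tray on the left (205,315) and the loose bottle at (373,345) with its needle at (382,380). The scene view agrees: the toy is at (490,325) and the bottle at (440,308). Next I'll zoom in to measure.

Run:
```python
from h import *
for n,(x0,y0,w,h,s) in {"top":(215,98,135,152,3.9),"scene":(225,175,150,132,4.5)}.items():
    im=cv2.imread(f"pics/raw_{n}0.png")[y0:y0+h,x0:x0+w]
    im=cv2.resize(im,None,fx=s,fy=s,interpolation=cv2.INTER_CUBIC)
    im=cv2.convertScaleAbs(im,alpha=1.2)
    for i in range(0,w,20): cv2.putText(im,str(x0+i),(int(i*s),10),0,.35,(0,0,255)); cv2.line(im,(int(i*s),12),(int(i*s),18),(0,0,255))
    for i in range(0,h,20): cv2.putText(im,str(y0+i),(0,int(i*s)+4),0,.35,(0,0,255)); cv2.line(im,(24,int(i*s)),(30,int(i*s)),(0,0,255))
    cv2.imwrite(f"pics/{n}_c.png",im); print(im.shape)
```

```text
(593, 526, 3)
(594, 675, 3)
```

View pics/top_c.png

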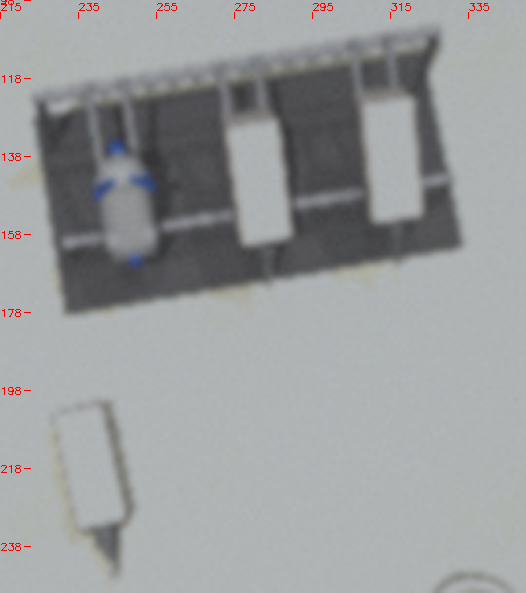

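View pics/scene_c.png

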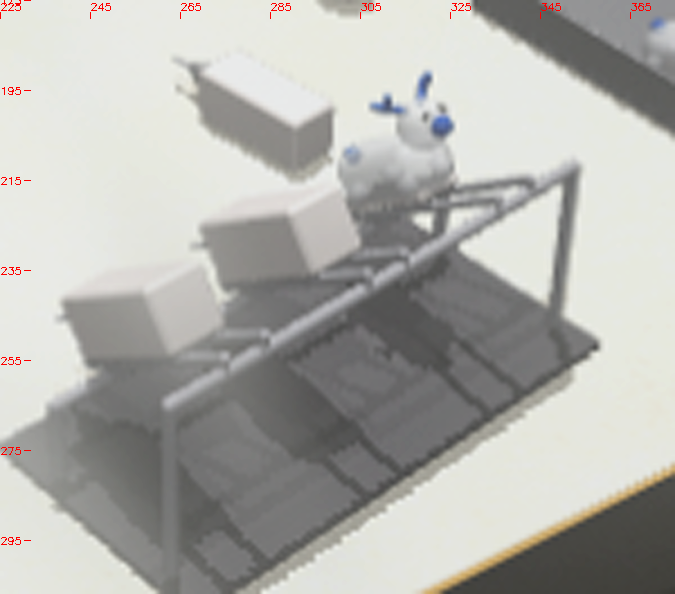

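The crops show the rack base's front corners at crop (66,313) and (461,246), and the ends of the high bar at (36,98) and (438,36). The loose bottle's top face spans (53,413)–(124,522), with the tip at (117,576).

Run:
```python
from h import *
np.set_printoptions(precision=4,suppress=True)
T=lambda x,y:(215+x/3.9,98+y/3.9); S=lambda x,y:(225+x/4.5,175+y/4.5)
L=onz("top",*T(66,313),0.003);R=onz("top",*T(461,246),0.003);d=L-R;print("front",L,R,np.linalg.norm(d),np.degrees(np.arctan2(-d[0],d[1])))
p=[tri(S(*a),T(*b)) for a,b in (((575,165),(38,98)),((167,404),(438,35)))]; print("bar",p); d=p[0][0]-p[1][0]; print(np.linalg.norm(d),np.degrees(np.arctan2(-d[0],d[1])))
q=[tri(S(*a),T(*b)) for a,b in (((200,72),(80,529)),((237,52),(53,413)),((333,105),(104,403)),((296,126),(124,522)))]
print("bottle")
for (s,t) in (((200,72),(124,522)),((237,52),(80,529)),((333,105),(53,413)),((296,126),(104,403))): print(onz("scene",*S(*s),.036),onz("top",*T(*t),.036), tri(S(*s),T(*t))[1])
print("tip",onz("top",*T(117,576),.018),onz("scene",*S(180,92),.018))
yaw=np.radians(9.0)
# rack pose from front corners with given yaw printed above
d=L-R;yaw=np.arctan2(-d[0],d[1]);ex=np.array([np.cos(yaw),np.sin(yaw),0]);ey=np.array([-np.sin(yaw),np.cos(yaw),0])
O=(L+R)/2+ex*.075;O[2]=0;print("rack",O,np.degrees(yaw))
for k,y in enumerate((.09,0,-.09)):
    m=O+ex*-.0252+ey*y+[0,0,.093]; t=m-.08*(ex*np.cos(.611)+[0,0,np.sin(.611)]); print(k,m,t,(proj("top",m)-[215,98])*3.9,(proj("top",t)-[215,98])*3.9,(proj("scene",m)-[225,175])*4.5,(proj("scene",t)-[225,175])*4.5)
for c in ((152,255),(254,248),(260,370),(156,380)): print("tray",onz("top",c[0]*.64,c[1]*.64,.035))
im=cv2.imread("pics/raw_top0.png").astype(int);m=((im[:,:,0]-im[:,:,2])>50);ys,xs=np.nonzero(m[150:200,95:160]);print("blue tray px",[(x+95,y+150) for x,y in zip(xs,ys)][:60:4])
for c in ((178,308),(165,265),(232,302),(212,262)): print("toyt",onz("top",c[0]*.64,c[1]*.64,.03))
```

```text
front [0.5763 0.0839 0.003 ] [ 0.623  -0.2003  0.003 ] 0.28800315207030613 9.31464444058368
bar [(array([0.6997, 0.0966, 0.1107]), np.float64(0.0028126461330102263)), (array([ 0.7414, -0.1713,  0.1102]), np.float64(0.004029935761594109))]
0.2711768647850579 8.836997547189464
bottle
[0.4314 0.0396 0.036 ] [0.4222 0.0415 0.036 ] 0.002727642298976828
[0.4245 0.0707 0.036 ] [0.4177 0.0715 0.036 ] 0.0026011249357004163
[0.5031 0.0881 0.036 ] [0.498  0.0903 0.036 ] 0.0005820085202727101
[0.5094 0.0574 0.036 ] [0.5047 0.0551 0.036 ] 0.004238059602960723
tip [0.387  0.0471 0.018 ] [0.4208 0.0317 0.018 ]
rack [ 0.6737 -0.0461  0.    ] 9.31464444058368
0 [0.6342 0.0387 0.093 ] [0.5696 0.0281 0.0471] [124.2795 198.175 ] [142.3613 307.4275] [402.1911 164.5642] [313.1352 178.7216]
1 [ 0.6488 -0.0501  0.093 ] [ 0.5841 -0.0607  0.0471] [256.0782 176.0491] [270.521  285.7017] [275.8467 234.6479] [190.4664 245.1081]
2 [ 0.6634 -0.139   0.093 ] [ 0.5987 -0.1496  0.0471] [387.4987 153.8566] [398.3274 263.9819] [137.1336 311.3221] [ 56.7959 317.2404]
tray [0.614  0.4474 0.035 ]
tray [0.6254 0.2714 0.035 ]
tray [0.4113 0.2546 0.035 ]
tray [0.3966 0.4282 0.035 ]
blue tray px [(np.int64(144), np.int64(167)), (np.int64(102), np.int64(170)), (np.int64(102), np.int64(172)), (np.int64(115), np.int64(172)), (np.int64(104), np.int64(173)), (np.int64(113), np.int64(196))]
toyt [0.5207 0.3997 0.03  ]
toyt [0.5972 0.4259 0.03  ]
toyt [0.5304 0.3076 0.03  ]
toyt [0.602  0.3449 0.03  ]
```

Request:
arm_command([
  [0.37,-0.45,0,0.15],
  [0.37,-0.45,0,0.15],
  [0.37,-0.45,0,0.15],
  [0.37,-0.45,0,0.15],
  [0.37,-0.45,0,0.15],
  [0.37,-0.45,0,0.15],
  [0.37,-0.45,0,0.15],
  [0.37,-0.45,0,0.15],
], claw=0)

```text
time: 0.77
tool_pos: [0.4356, 0.2612, 0.2048]
ee_rot: [-3.139, 0.001, 2.982]
wrist_force: [0.0, -0.1, 0.2]
width: 0.0941
finger_force: 0.0
```

Run:
```python
from h import *
T=lambda x,y:(215+x/3.9,98+y/3.9); S=lambda x,y:(225+x/4.5,175+y/4.5)
print("crossbar R", tri(S(52,407),T(450,179)), [onz("top",*T(450,179),z).round(3) for z in(.04,.06)])
O=np.array([.6737,-.0461,0]);y=np.radians(9.2);ex=np.array([np.cos(y),np.sin(y),0]);ey=np.array([-np.sin(y),np.cos(y),0])
f=lambda a,b,z:O+ex*a+ey*b+[0,0,z]
c=f(-.0316,.09,.0873); print("toy body px",(proj("top",c)-[215,98])*3.9,(proj("scene",c)-[225,175])*4.5, "grasp",f(-.041,.09,.081))
print(robot.get_obs()["tool_pos"],np.degrees(robot.get_obs()["ee_rot"]))
```

```text
crossbar R (array([ 0.65891208, -0.18594545,  0.05039958]), np.float64(0.0021184687564870315)) [array([ 0.662, -0.188,  0.04 ]), array([ 0.655, -0.185,  0.06 ])]
toy body px [126.0752318  209.33014655] [393.22153391 168.05825151] grasp [0.61883811 0.03618714 0.081     ]
[0.4356088  0.26121499 0.20477112] [-1.79833075e+02  7.21309777e-02  1.70858254e+02]
```

Request:
arm_command([
  [0.366,-0.45,0,0.153],
  [0.366,-0.45,0,0.153],
  [0.366,-0.45,0,0.153],
  [0.366,-0.45,0,0.153],
  [0.366,-0.45,0,0.153],
  [0.366,-0.45,0,0.153],
  [0.366,-0.45,0,0.153],
  [0.366,-0.45,0,0.153],
])

```text
time: 1.43
tool_pos: [0.618, 0.036, 0.2033]
ee_rot: [-3.139, -0.002, -2.98]
wrist_force: [-0.5, 0.0, -0.9]
width: 0.0937
finger_force: 0.0
```

Run:
```python
from h import *
a=save("scene","s1"); b=save("top","t1")
A=cv2.resize(a[85:265,220:400],(600,600),interpolation=cv2.INTER_CUBIC)
cv2.imwrite("pics/v5.png",A[:,:,::-1])
o=robot.get_obs();print(o["time"],o["tool_pos"],np.degrees(o["ee_rot"]))
```

```text
1.5333 [0.61583267 0.03997915 0.20387566] [ 1.79937253e+02 -1.54287698e-01 -1.70550482e+02]
```

View pics/v5.png

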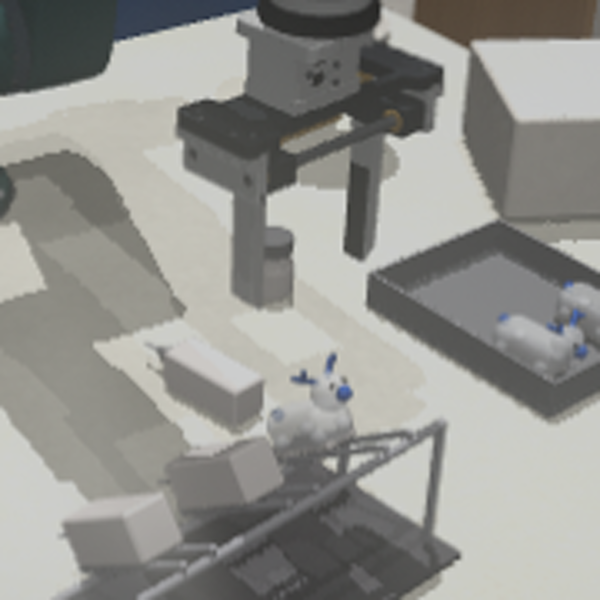

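The open gripper hangs over the toy. Its fingertips are at about crop (251,300) and (360,250), and the toy is below at (310,415). I'll compare the known TCP with its projection to check for camera bias.

Run:
```python
from h import *
p=np.array([0.6158,0.0400,0.2039]); y=np.radians(9.45); ey=np.array([-np.sin(y),np.cos(y),0])
for k in(-1,0,1): print((proj("scene",p+ey*k*.053)-[220,85])/.3, proj("top",p+ey*k*.053))
b=cv2.imread("pics/raw_t1.png")[70:220,190:340]; cv2.imwrite("pics/v6.png",cv2.resize(b,(600,600),interpolation=cv2.INTER_CUBIC))
```

```text
[251.96928648 302.25917158] [266.5609638  139.08169795]
[308.58086776 274.95364946] [244.59354321 142.80762049]
[362.02475815 249.17443371] [222.55457438 146.529631  ]
```

View pics/v6.png

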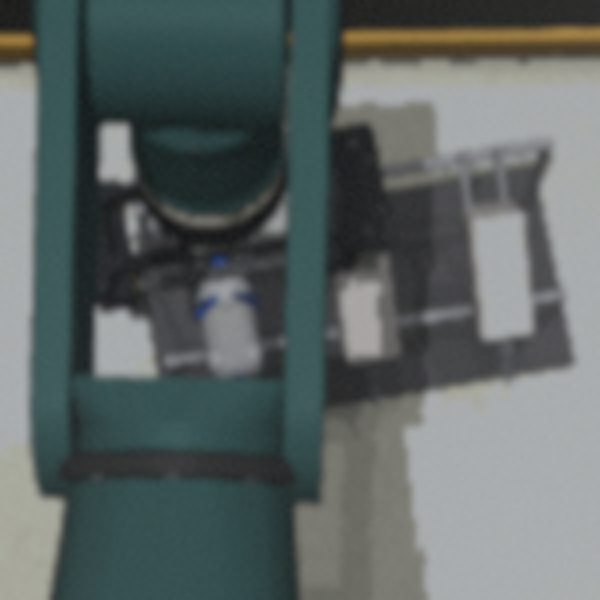

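Scene calibration agrees with the TCP to about 1 mm; the top view seems biased by a few mm in -x, so I lean towards the scene view. Now I'll lower onto the toy.

Request:
arm_command([
  [0.012,-0.007,-0.1,0],
  [0.012,-0.007,-0.16,0],
  [0.012,-0.007,-0.22,0],
  [0.012,-0.007,-0.26,0],
  [0.012,-0.007,-0.284,0],
  [0.012,-0.007,-0.284,0],
  [0.012,-0.007,-0.284,0],
])

```text
time: 2.12
tool_pos: [0.6212, 0.039, 0.0641]
ee_rot: [3.141, 0.0, -2.972]
wrist_force: [0.1, -0.2, -0.0]
width: 0.0942
finger_force: 0.0
```

Request:
arm_command([
  [0,0,0,0],
  [0,0,0,0],
  [0,0,0,0],
  [0,0,0,0],
  [0,0,0,0],
  [0,0,0,0],
  [0,0,0,0],
  [0,0,0,0],
], claw=1)

```text
time: 2.78
tool_pos: [0.6215, 0.0376, 0.0634]
ee_rot: [3.141, -0.0, -2.974]
wrist_force: [-0.4, 0.6, 0.3]
width: 0.0444
finger_force: 0.0
```

Request:
arm_command([
  [0,0,0,0],
  [0,0,0,0],
  [0,0,0,0],
  [0,0,0,0],
  [0,0,0,0],
])

```text
time: 3.2
tool_pos: [0.6214, 0.0377, 0.0633]
ee_rot: [3.141, -0.0, -2.974]
wrist_force: [0.5, -0.1, -1.3]
width: 0.0358
finger_force: 34.6
```

The toy is gripped at 35.8 mm width, so I'll lift it and carry it to the tray.

Request:
arm_command([
  [0,0,0.08,0],
  [0,0,0.16,0],
  [0,0,0.24,0],
  [-0.05,0.1,0.25,0],
  [-0.1,0.18,0.25,-0.01],
  [-0.14,0.26,0.25,-0.02],
  [-0.18,0.33,0.25,-0.03],
  [-0.22,0.4,0.25,-0.038],
])

```text
time: 3.87
tool_pos: [0.5204, 0.2215, 0.1887]
ee_rot: [3.141, 0.001, -3.055]
wrist_force: [0.3, 1.2, -0.3]
width: 0.0358
finger_force: 33.5
```

Request:
arm_command([
  [-0.04,0.08,0,0],
  [-0.08,0.15,0,0],
  [-0.123,0.225,0,0],
  [-0.123,0.225,-0.08,0],
  [-0.123,0.225,-0.16,0],
  [-0.123,0.225,-0.2,0],
  [-0.123,0.225,-0.2,0],
  [-0.123,0.225,-0.2,0],
])

```text
time: 4.53
tool_pos: [0.4591, 0.3322, 0.0874]
ee_rot: [-3.14, -0.003, -3.053]
wrist_force: [0.1, -0.2, 0.5]
width: 0.0359
finger_force: 33.5
```

Run:
```python
from h import *
o=robot.get_obs();print(o["time"],o["tool_pos"],np.degrees(o["ee_rot"]),o["width"],o["finger_force"])
a=save("scene","s2"); cv2.imwrite("pics/v7.png",cv2.resize(a[100:250,290:440],(600,600),interpolation=cv2.INTER_CUBIC)[:,:,::-1])
```

```text
4.5333 [0.45910125 0.33224352 0.08742954] [-1.79930920e+02 -1.57337332e-01 -1.74935696e+02] 0.03589248806383992 33.53803798556328
```

View pics/v7.png

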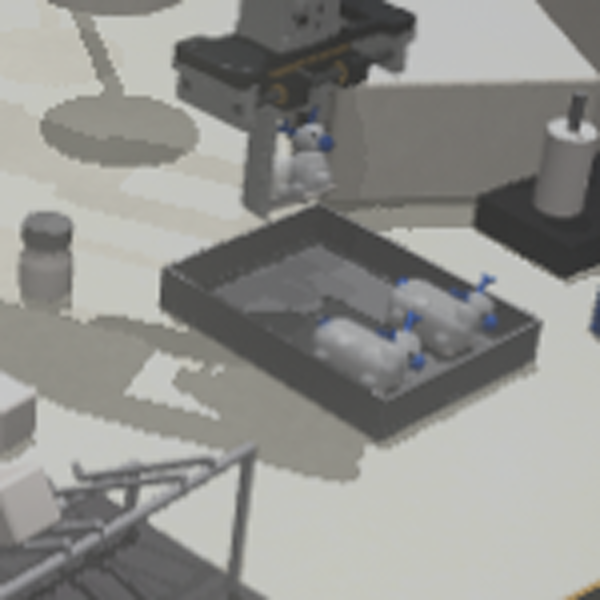

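The toy hangs gripped above the near half of the tray (crop 310,160), head up and level, and the tray toys are untouched. I'll lower and release it.

Request:
arm_command([
  [-0.012,0.036,-0.03,0],
  [-0.012,0.036,-0.07,0],
  [-0.012,0.036,-0.11,0],
  [-0.012,0.036,-0.13,0],
  [-0.012,0.036,-0.143,0],
  [-0.012,0.036,-0.143,0],
  [-0.012,0.036,-0.143,0],
])

```text
time: 5.17
tool_pos: [0.455, 0.3509, 0.0185]
ee_rot: [3.14, 0.002, -3.054]
wrist_force: [-0.1, 0.0, 0.7]
width: 0.0359
finger_force: 33.5
```

Request:
arm_command([
  [0,0,0,0],
  [0,0,0,0],
  [0,0,0,0],
  [0,0,0,0],
  [0,0,0,0],
  [0,0,0,0],
], claw=0.2)

```text
time: 5.67
tool_pos: [0.4541, 0.3507, 0.0172]
ee_rot: [3.141, 0.0, -3.053]
wrist_force: [-0.9, -0.3, 0.4]
width: 0.0722
finger_force: 0.0
```

Request:
arm_command([
  [0,0,0.08,0],
  [0,0,0.16,0],
  [0,0,0.24,0],
  [0,0,0.32,0],
  [0,-0.08,0.34,0.03],
  [0.02,-0.16,0.34,0.058],
  [0.02,-0.24,0.34,0.058],
  [0.02,-0.3,0.34,0.058],
])

```text
time: 6.33
tool_pos: [0.4641, 0.1983, 0.1877]
ee_rot: [-3.141, 0.001, -2.932]
wrist_force: [0.3, -0.1, -0.1]
width: 0.0753
finger_force: 0.0
```

Run:
```python
from h import *
o=robot.get_obs();print(o["time"],o["tool_pos"],np.degrees(o["ee_rot"]),o["width"],o["finger_force"])
a=save("scene","s3"); b=save("top","t3")
A=cv2.resize(a[150:250,320:420],(400,400),interpolation=cv2.INTER_CUBIC);B=cv2.resize(b[150:250,85:185],(400,400),interpolation=cv2.INTER_CUBIC)
cv2.imwrite("pics/v8.png",np.hstack([A,B])[:,:,::-1])
```

```text
6.3333 [0.46410863 0.1983072  0.18766225] [-1.79951237e+02  6.93270234e-02 -1.68009550e+02] 0.0753096416488815 0.0
```

View pics/v8.png

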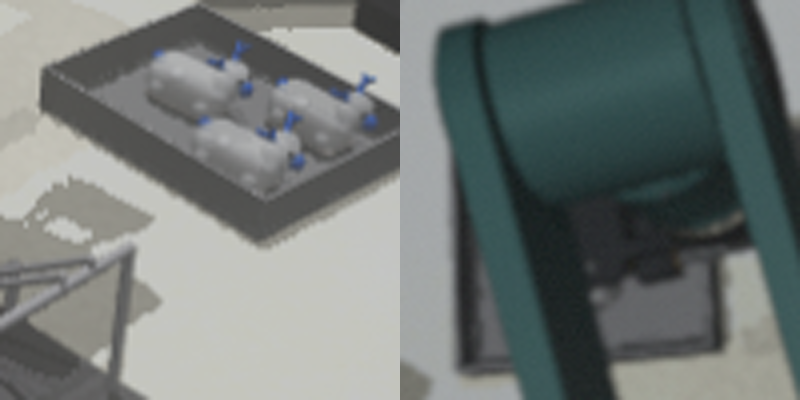

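The toy lies flat on the tray floor (left panel, 195,85), clear of the other two. Next is the loose bottle.

Request:
arm_command([
  [0,-0.08,0,0],
  [0,-0.16,0,0],
  [0.004,-0.24,-0.05,0],
  [0.004,-0.27,-0.12,0],
  [0.004,-0.27,-0.2,0],
  [0.004,-0.27,-0.26,0],
  [0.004,-0.27,-0.3,0],
  [0.004,-0.27,-0.3,0],
])

```text
time: 7.1
tool_pos: [0.4617, 0.0661, 0.0316]
ee_rot: [3.139, -0.011, -2.932]
wrist_force: [-0.4, -1.1, -0.3]
width: 0.0752
finger_force: 0.0
```

Request:
arm_command([
  [0,0,0,0],
  [0,0,0,0],
])

```text
time: 7.27
tool_pos: [0.4674, 0.0662, 0.0386]
ee_rot: [-3.141, 0.003, -2.931]
wrist_force: [0.4, 1.0, -0.5]
width: 0.0754
finger_force: 0.0
```

Request:
arm_command([
  [0,-0.004,-0.03,0],
  [0,-0.004,-0.055,0],
  [0,-0.004,-0.067,0],
  [0,-0.004,-0.067,0],
  [0,-0.004,-0.067,0],
])

```text
time: 7.68
tool_pos: [0.467, 0.0639, 0.0048]
ee_rot: [-3.141, 0.002, -2.932]
wrist_force: [0.7, 0.5, -1.3]
width: 0.0751
finger_force: 0.0
```

Request:
arm_command([
  [0,0,0,0],
  [0,0,0,0],
  [0,0,0,0],
  [0,0,0,0],
  [0,0,0,0],
  [0,0,0,0],
  [0,0,0,0],
  [0,0,0,0],
], claw=1)

```text
time: 8.35
tool_pos: [0.466, 0.0638, 0.0037]
ee_rot: [3.141, 0.0, -2.932]
wrist_force: [-0.8, 1.2, 1.7]
width: 0.0359
finger_force: 30.0
```

Request:
arm_command([
  [0,0,0,0],
  [0,0,0,0],
  [0,0,0,0],
])

```text
time: 8.6
tool_pos: [0.4661, 0.0639, 0.0037]
ee_rot: [3.141, 0.0, -2.932]
wrist_force: [-1.6, 2.1, 2.4]
width: 0.0356
finger_force: 30.0
```

Request:
arm_command([
  [0,0,0.08,0],
  [0,0,0.16,0],
  [0,0,0.24,0],
  [0,0,0.32,0],
  [0.08,-0.01,0.36,-0.01],
  [0.16,-0.03,0.36,-0.023],
  [0.24,-0.05,0.36,-0.023],
  [0.3,-0.05,0.36,-0.023],
])

```text
time: 9.27
tool_pos: [0.6184, 0.0364, 0.1835]
ee_rot: [-3.139, 0.001, -2.982]
wrist_force: [-0.2, -0.9, -0.9]
width: 0.0356
finger_force: 30.0
```

Run:
```python
from h import *
a=save("scene","s4"); o=robot.get_obs();print(o["time"],o["tool_pos"],np.degrees(o["ee_rot"]),o["width"])
cv2.imwrite("pics/v9.png",cv2.resize(a[110:260,225:375],(600,600),interpolation=cv2.INTER_CUBIC)[:,:,::-1])
S=lambda x,y:(225+x/4.5,175+y/4.5)
O=np.array([.6737,-.0461,0]);y=np.radians(9.2);R=np.array([[np.cos(y),-np.sin(y),0],[np.sin(y),np.cos(y),0],[0,0,1]])
for p in((288,211),(345,183),(145,290),(205,260)): print(1e3*R.T@(onz("scene",*S(*p),.1318)-O))
for p in((218,292),(318,274)): pass
print(1e3*R.T@(onz("scene",*S(575,165),.1188)-O),1e3*R.T@(onz("scene",*S(167,404),.1188)-O))
```

```text
9.3167 [0.62269873 0.03664728 0.17979156] [-1.79927624e+02  6.76438195e-02 -1.70872980e+02] 0.035595347846697746
[  0.99034901 -17.32238627 131.8       ]
[  2.81844534  18.75526323 131.8       ]
[   1.58260557 -106.42063615  131.8       ]
[  3.07097434 -71.60436721 131.8       ]
[ 55.86561146 129.03644624 118.8       ] [  55.05022804 -138.66517004  118.8       ]
```

View pics/v9.png

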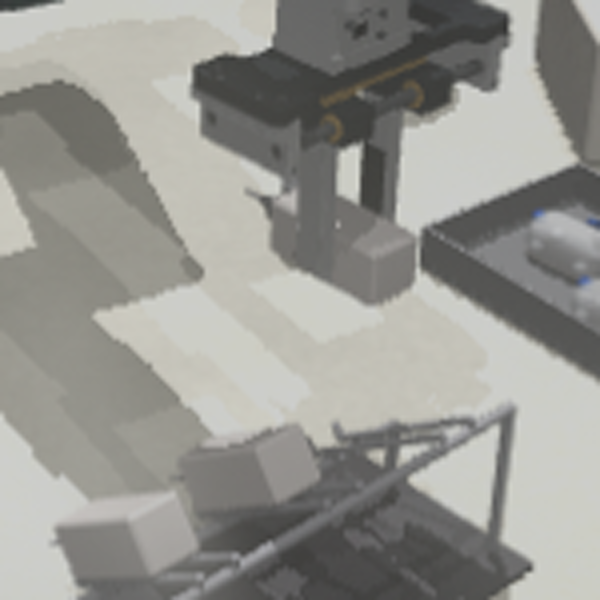

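The bottle is held level and straight. Its needle tip is at crop (250,190), its rear face is around (395,265), and the left cradle below is empty at (400,435). I'll work out how far the bottle's middle sits from the TCP along its axis.

Run:
```python
from h import *
tcp=np.array([.6184,.0364,.1835]);y=np.radians(9.15);R=np.array([[np.cos(y),-np.sin(y),0],[np.sin(y),np.cos(y),0],[0,0,1]])
f=lambda x,v,z:1e3*R.T@(onz("scene",225+x/4,110+v/4,tcp[2]+z)-tcp)
print("tip",f(250,190,.0143)); print("rear bottom L",f(372,304,-.0037),"rear bottom R",f(412,290,-.0037))
for off in(-.005,0,.005):
    print(off,[((proj("scene",tcp+R@np.array(q))-[225,110])*4).round() for q in((off-.08,0,.0143),(off+.042,-.018,-.0037),(off+.042,.018,-.0037),(off+.042,.018,.0323))])
o=robot.get_obs();print(o["tool_pos"],o["wrist_force"])
```

```text
tip [-80.27815046  -0.29213709  14.3       ]
rear bottom L [ 34.39202976 -14.14943696  -3.7       ] rear bottom R [39.0552308  13.06433003 -3.7       ]
-0.005 [array([245., 187.]), array([371., 308.]), array([415., 285.]), array([420., 230.])]
0 [array([251., 190.]), array([377., 312.]), array([422., 289.]), array([427., 234.])]
0.005 [array([256., 193.]), array([384., 316.]), array([429., 293.]), array([433., 237.])]
[0.62269873 0.03664728 0.17979156] [ 4.7950073  -0.42188806 -1.48628135]
```

Request:
arm_command([
  [0.039,0.008,0,0],
  [0.039,0.008,-0.05,0],
  [0.039,0.008,-0.1,0],
  [0.039,0.008,-0.12,0],
  [0.039,0.008,-0.12,0],
  [0.039,0.008,-0.12,0],
  [0.039,0.008,-0.12,0],
])

```text
time: 9.9
tool_pos: [0.6361, 0.0425, 0.1252]
ee_rot: [-3.141, 0.002, -2.98]
wrist_force: [-0.1, 0.7, -0.9]
width: 0.036
finger_force: 30.0
```

Request:
arm_command([
  [0.0126,-0.0035,0,0],
  [0.0126,-0.0035,-0.01,0],
  [0.0126,-0.0035,-0.02,0],
  [0.0126,-0.0035,-0.03,0],
  [0.0126,-0.0035,-0.04,0],
  [0.0126,-0.0035,-0.044,0],
  [0.0126,-0.0035,-0.044,0],
])

```text
time: 10.48
tool_pos: [0.6417, 0.0408, 0.104]
ee_rot: [-3.141, 0.001, -2.98]
wrist_force: [-4.3, -0.5, 9.6]
width: 0.0358
finger_force: 30.0
```

Request:
arm_command([
  [0.001,0,-0.004,0],
  [0.001,0,-0.008,0],
  [0.001,0,-0.012,0],
  [0.001,0,-0.016,0],
  [0.001,0,-0.02,0],
  [0.001,0,-0.02,0],
])

```text
time: 10.98
tool_pos: [0.642, 0.0408, 0.0957]
ee_rot: [-3.141, 0.002, -2.98]
wrist_force: [-7.4, -1.3, 14.3]
width: 0.0363
finger_force: 30.0
```

Request:
arm_command([
  [0,0,-0.004,0],
  [0,0,-0.008,0],
  [0,0,-0.012,0],
  [0,0,-0.016,0],
  [0,0,-0.02,0],
  [0,0,-0.022,0],
  [0,0,-0.022,0],
])

```text
time: 11.57
tool_pos: [0.6427, 0.0409, 0.0847]
ee_rot: [-3.141, 0.003, -2.98]
wrist_force: [-5.6, -0.6, 12.7]
width: 0.0357
finger_force: 30.0
```

Run:
```python
from h import *
a=save("scene","s5"); o=robot.get_obs();print(o["time"],o["tool_pos"],o["wrist_force"])
cv2.imwrite("pics/v10.png",cv2.resize(a[140:260,230:350],(600,600),interpolation=cv2.INTER_CUBIC)[:,:,::-1])
```

```text
11.6167 [0.64273714 0.04089185 0.08477779] [-6.3324135  -1.43929118 12.34744148]
```

View pics/v10.png

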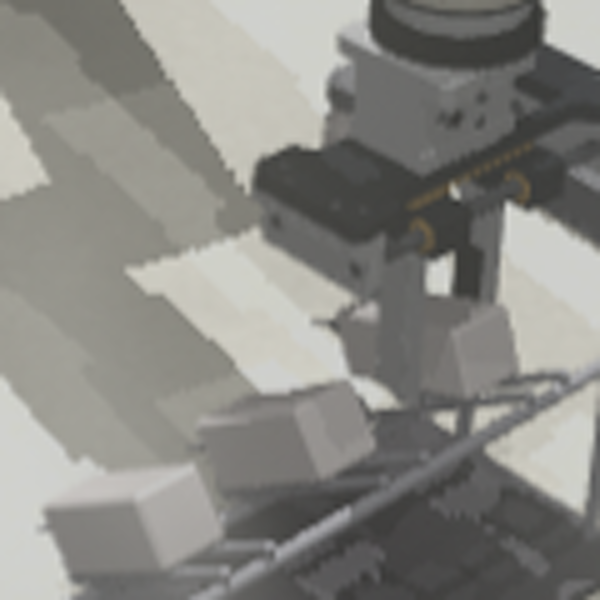

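That's my tenth and last picture. The bottle has pivoted in the grip to about the neighbours' tilt (rear face around 485,345, needle around 320,322). I'll press a little further until the force rises, which means it lies flat.

Request:
arm_command([
  [0,0,-0.002,0],
  [0,0,-0.004,0],
  [0,0,-0.004,0],
])

```text
time: 11.87
tool_pos: [0.6429, 0.0409, 0.0829]
ee_rot: [-3.141, 0.004, -2.98]
wrist_force: [-6.7, -0.4, 12.7]
width: 0.0359
finger_force: 30.0
```

Request:
arm_command([
  [0,0,-0.002,0],
  [0,0,-0.004,0],
  [0,0,-0.004,0],
])

```text
time: 12.12
tool_pos: [0.6431, 0.0409, 0.081]
ee_rot: [-3.141, 0.004, -2.98]
wrist_force: [-6.8, -0.0, 14.1]
width: 0.0357
finger_force: 30.0
```

Run:
```python
from h import *
tcp=np.array([.6427,.0409,.0848]);y=np.radians(9.2);R=np.array([[np.cos(y),-np.sin(y),0],[np.sin(y),np.cos(y),0],[0,0,1]])
g=tcp+[0,0,.019]
for px in((316,321),(322,324)):
    o,r=ray("scene",230+px[0]/5,140+px[1]/5); n=R[:,1]; t=((g-o)@n)/(r@n); P=R.T@(o+r*t-g)*1e3; print("tip rel grasp",P)
for ph in(15,20,25,30,35):
    a=np.radians(ph); c=np.array([-2*np.cos(a)+4.7*np.sin(a),0,-2*np.sin(a)-4.7*np.cos(a)]); print(ph,c-80*np.array([np.cos(a),0,np.sin(a)]))
    # rear lower corner height over wire top plane (rack frame)
    O=np.array([.6766,-.0449,0]); q=1e3*R.T@(g-O)+c+np.array([42*np.cos(a)+18*np.sin(a),0,42*np.sin(a)-18*np.cos(a)])
    s=np.radians(35);v=q-[-50,0,50];print("   corner along,normal",v[0]*np.cos(s)+v[2]*np.sin(s),-v[0]*np.sin(s)+v[2]*np.cos(s))
```

```text
tip rel grasp [-8.14433119e+01  6.81598570e-14 -2.87999724e+01]
tip rel grasp [-7.71527711e+01  7.97302498e-14 -2.83213464e+01]
15 [-77.98946824   0.         -25.76301308]
   corner along,normal 85.46479284252467 -8.294364656874016
20 [-75.44730023   0.         -32.46220707]
   corner along,normal 88.40278599231654 -5.561814492869836
25 [-72.33093271   0.         -38.91434406]
   corner along,normal 91.09144175203004 -2.5835995320614984
30 [-68.66408311   0.         -45.0703194 ]
   corner along,normal 93.51029782787901 0.6176142114038896
35 [-64.47465838   0.         -50.88328239]
   corner along,normal 95.64094526458102 4.017463567992841
```

The pitch is only about 17° so far because the bottle is also slipping up in the pads. The fingers have room to go lower, so I'll keep pressing gently.

Request:
arm_command([
  [0,0,-0.003,0],
  [0,0,-0.006,0],
  [0,0,-0.009,0],
  [0,0,-0.012,0],
  [0,0,-0.012,0],
])

```text
time: 12.53
tool_pos: [0.6437, 0.041, 0.0754]
ee_rot: [-3.141, 0.006, -2.98]
wrist_force: [-5.5, -0.5, 14.6]
width: 0.0356
finger_force: 30.0
```

Request:
arm_command([
  [0,0,-0.003,0],
  [0,0,-0.006,0],
  [0,0,-0.009,0],
  [0,0,-0.01,0],
  [0,0,-0.01,0],
])

```text
time: 12.95
tool_pos: [0.6443, 0.0411, 0.0713]
ee_rot: [-3.141, 0.007, -2.98]
wrist_force: [-6.3, 0.4, 15.0]
width: 0.0359
finger_force: 30.0
```

Run:
```python
from h import *
a=save("scene","s6"); o=robot.get_obs();print(o["time"],o["tool_pos"],o["wrist_force"])
# needle: row-wise darkness left of the body, versus s5; print a small patch
b=cv2.imread("pics/raw_s5.png")[:,:,::-1]
for n,i in(("s5",b),("s6",a)):
    g=i.sum(2)//3; print(n)
    for v in range(198,222,1): print(v,' '.join('%3d'%k for k in g[v,286:308]))
```

```text
13.0 [0.64426937 0.04108831 0.07131001] [-5.78051092 -1.05371123 15.95791161]
s5
198 197 189 186 186 188 188 188 189 189 190 191 190 180 161 130 109 103 108 101  93  97 100
199 204 196 189 188 188 188 188 188 188 188 188 189 190 189 158 132 109 109 100  97  99 100
200 204 205 197 189 188 188 188 190 189 187 187 189 180 179 146 139 110 130 143 116 101 100
201 204 204 204 196 190 189 190 191 191 189 188 179 147 141 109 139 144 165 177 143 105 100
202 205 204 204 205 198 197 192 191 191 190 189 150 114 108 125 167 172 174 174 144 105 100
203 204 204 205 204 204 204 180 173 175 174 167 121 111 112 137 142 150 155 157 135 104 100
204 202 204 204 204 205 204 164 145 140 125  91 102 110 111 113 111 121 125 130 119 102  99
205 199 202 204 205 205 205 192 186 169 156 104  91 108 110 110 110 110 110 111 107 100 100
206 200 199 205 205 205 205 205 205 199 193 160 117 111 110 110 110 110 110 110 107 101 100
207 200 200 204 206 205 205 205 205 205 199 194 171 122 110 110 110 109 110 110 103 100  99
208 200 200 201 203 205 205 205 205 206 205 199 199 145 113 110 110 110 110 109 103 100 100
209 201
[... 2699 characters left out ...]
 174 137 141 135  99 109 109 109 109 108 109 105 100  99
215 205 206 206 204 202 202 202 202 189 166 169 168 131 117 110 109 109 108 109 104  99  98
216 206 207 204 204 200 190 184 179 178 163 149 151 143 130 113 109 109 109 109 102  99 100
217 190 184 179 179 175 152 133 117 116 123 129 136 138 139 125 111 108 109 109 101  99  99
218 138 117 116 115 115 116 116 121 127 136 140 139 138 138 137 112 109 108 109 102  99  99
219 116 116 120 122 121 126 135 133 139 138 138 138 138 137 138 120 110 108 108 101 100  98
220 122 122 128 134 140 146 153 144 138 138 137 137 137 137 136 133 110 108 109 101  99  98
221 132 131 132 145 152 151 150 147 139 138 137 137 137 137 136 137 112 105 102  97  97  99
```

Run:
```python
from h import *
y=np.radians(9.2);R=np.array([[np.cos(y),-np.sin(y),0],[np.sin(y),np.cos(y),0],[0,0,1]]);O=np.array([.6766,-.0449,0])
for px,tcp in(((292.3,204),(.6427,.0409,.0848)),((294.3,214),(.6443,.0411,.0713))):
    o,r=ray("scene",*px); n=R[:,1]; t=((np.array(tcp)-o)@n)/(r@n); P=R.T@(o+r*t-O)*1e3; print("tip rack",P,"tcp rack",1e3*R.T@(np.array(tcp)-O))
    for ph in range(15,37,4): # tip + pitch -> rear lower corner
        a=np.radians(ph);q=P+122*np.array([np.cos(a),0,np.sin(a)])-18*np.array([-np.sin(a),0,np.cos(a)]);v=q-[-50,0,50];s=np.radians(35)
        print(ph,"corner along/normal",(v[0]*np.cos(s)+v[2]*np.sin(s)).round(1),(-v[0]*np.sin(s)+v[2]*np.cos(s)).round(1))
```

```text
tip rack [-104.39316877   90.11626381   73.89524874] tcp rack [-19.74611348  90.11626381  84.8       ]
15 corner along/normal 77.6 -7.9
19 corner along/normal 81.5 -0.2
23 corner along/normal 84.7 7.8
27 corner along/normal 87.5 16.0
31 corner along/normal 89.6 24.3
35 corner along/normal 91.1 32.8
tip rack [-96.02743709  90.05788116  47.74813561] tcp rack [-18.13471922  90.05788116  71.3       ]
15 corner along/normal 69.5 -34.1
19 corner along/normal 73.3 -26.4
23 corner along/normal 76.6 -18.4
27 corner along/normal 79.3 -10.2
31 corner along/normal 81.5 -1.9
35 corner along/normal 83.0 6.6
```

Request:
arm_command([
  [0,0,0.012,0],
  [0.008,0.001,0.02,0],
  [0.016,0.003,0.024,0],
  [0.022,0.003,0.024,0],
  [0.022,0.003,0.024,0],
  [0.022,0.003,0.024,0],
])

```text
time: 13.5
tool_pos: [0.6521, 0.0426, 0.0776]
ee_rot: [3.141, -0.004, -2.98]
wrist_force: [-6.2, -0.7, 5.3]
width: 0.0359
finger_force: 30.0
```

Run:
```python
from h import *
a=save("scene","s7"); o=robot.get_obs();print(o["time"],o["tool_pos"],o["wrist_force"])
g=a.sum(2)//3
for v in range(196,218,1): print(v,' '.join('%3d'%k for k in g[v,288:312]))
```

```text
13.55 [0.65214092 0.042612   0.07763338] [-6.07468074  0.44109316  5.25134073]
196 187 185 176 160 139 112 103 101 101 100 100 100 100 100 102  99 102 105 106 107 106 106  80  76
197 186 185 186 187 179 156 123 103 101 103 101 101 100 100 100  82  88 103 104 109 106 106  79  88
198 187 187 188 188 188 189 164 140 115 107 101 100 100 101 100  80  71  92 100 110 107 107  88  98
199 190 188 189 188 188 188 189 178 159 132 107 101 100 100 100  90  74  85  99 111 106 109 100 100
200 197 189 189 188 188 190 189 187 187 171 144 117 102 103 100  96  88  94  99 111 107 108 100  99
201 205 197 190 190 190 191 191 190 188 189 180 163 141 111 104 100 101 100 103 111 107 107 100  99
202 205 205 198 197 192 192 191 190 189 188 189 191 182 155 130 104 100 102 106 111  99 100 100 100
203 205 205 205 205 198 192 192 192 191 190 191 192 191 190 173 144 115 107 105 107  86  98 100 100
204 204 204 205 205 205 194 193 193 192 193 194 193 192 192 193 183 163 123 108 106  93 104 100  99
205 204 206 205 205 205 199 194 192 192 193 194 193 193 193 193 182 172 127 102 140 119 101  99 100
206 204 206 206 205 2
[... 478 characters left out ...]

211 202 202 202 200 200 201 203 205 206 206 206 206 148 113 109 109 109 109 110 109 102  99  99  99
212 202 202 201 201 200 201 201 203 199 188 184 181 103 107 110 109 109 109 109 109 102  99  99  99
213 202 202 202 202 202 202 202 202 194 151 129 141  98 100 109 109 109 108 109 109 102 100  99  99
214 205 202 202 202 202 203 203 202 202 180 177 189 168 142 114 109 110 109 109 109 109 100  99  99
215 206 204 204 202 202 202 201 195 198 189 188 189 204 192 146 112 109 109 109 109 112 100  99  99
216 205 204 202 199 197 181 178 164 172 154 142 146 189 205 165 116 109 109 110 109  99  99  99  99
217 180 180 175 173 169 125 116 123 129 137 139 139 154 203 183 121 109 109 109 109 100  99  99  99
```

```bash
cat > tip.py <<'E'
from h import *
y=np.radians(9.2);R=np.array([[np.cos(y),-np.sin(y),0],[np.sin(y),np.cos(y),0],[0,0,1]]);O=np.array([.6766,-.0449,0])
def tip(px,tcp):
    o,r=ray("scene",*px); n=R[:,1]; t=((np.array(tcp)-o)@n)/(r@n); P=R.T@(o+r*t-O)*1e3; T=1e3*R.T@(np.array(tcp)-O); print("tip rack",P.round(1),"tcp",T.round(1))
    for ph in (27,31,35):
        a=np.radians(ph);s=np.radians(35)
        for nm,l in(("shoulder",38),("rear",122)):
            q=P+l*np.array([np.cos(a),0,np.sin(a)])-18*np.array([-np.sin(a),0,np.cos(a)]);v=q-[-50,0,50]
            print(ph,nm,"along/normal",(v[0]*np.cos(s)+v[2]*np.sin(s)).round(1),(-v[0]*np.sin(s)+v[2]*np.cos(s)).round(1))
E
python3 - <<'E'
from tip import *
tip((296.6,212.9),(.6521,.0426,.0776))
# neighbour needle tip (cradle1) reference: expected home tip at y=0 and its pixel; patch of s7 about it
P=O+R@np.array([-.0907,0,.0471]); u=proj("scene",P); print("cradle1 tip px expected",u)
a=cv2.imread("pics/raw_s7.png").sum(2)//3; u0,v0=int(u[0])-8,int(u[1])-8
for v in range(v0,v0+16): print(v,' '.join('%3d'%k for k in a[v,u0:u0+20]), u0)
E
```

```text
tip rack [-88.3  90.3  55.3] tcp [-10.2  90.3  77.6]
27 shoulder along/normal 6.8 3.2
27 rear along/normal 90.0 -8.5
31 shoulder along/normal 8.3 5.7
31 rear along/normal 92.1 -0.1
35 shoulder along/normal 9.7 8.4
35 rear along/normal 93.7 8.4
cradle1 tip px expected [268.44844067 229.9372278 ]
221 142 141 141 141 142 145 146 145 151 150 149 149 147 146 138 136 132 130 130 130 260
222 142 142 142 141 145 151 153 152 151 150 151 147 142 151 161 163 161 158 156 154 260
223 144 142 142 141 146 150 152 151 151 155 164 161 155 167 182 183 179 174 170 167 260
224 144 143 141 142 141 147 152 152 151 160 169 169 166 162 157 152 147 142 139 135 260
225 144 144 143 142 142 142 147 151 151 152 143 140 136 132 127 123 121 120 120 120 260
226 145 144 144 142 141 141 140 146 150 136 126 124 124 123 122 122 120 120 120 119 260
227 144 144 143 141 140 139 139 138 144 140 132 126 124 123 122 121 121 120 120 119 260
228 145 143 142 141 140 140 139 136 134 139 130 126 123 122 122 121 121 120 120 119 260
229 149 144 142 141 141 141 139 130 124 122 110 122 124 123 123 122 121 120 120 119 260
230 154 148 143 142 142 141 140 132 129 129 122 126 124 124 122 122 121 120 119 120 260
231 153 152 148 143 142 141 140 138 138 138 138 128 125 123 122 122 120 120 120 119 260
232 153 152 155 151 152 151 150 158 161 142 137 127 127 124 122 121 121 120 119 119 260
233 170 170 173 174 174 176 179 186 186 151 139 137 132 124 123 121 121 120 120 119 260
234 188 188 188 189 191 193 194 190 184 163 142 137 133 125 122 122 121 120 120 119 260
235 189 189 191 193 194 191 183 176 171 173 147 138 136 123 122 122 121 121 120 119 260
236 191 192 194 192 185 178 172 172 172 173 156 139 136 120 122 121 120 119 118 117 260
```

Run:
```python
from tip import *
tip((298.1,213.5),(.6521,.0426,.0776))
print(robot.get_obs()["wrist_force"])
```

```text
tip rack [-83.   90.3  56.5] tcp [-10.2  90.3  77.6]
27 shoulder along/normal 11.8 1.1
27 rear along/normal 95.0 -10.6
31 shoulder along/normal 13.3 3.6
31 rear along/normal 97.1 -2.3
35 shoulder along/normal 14.7 6.2
35 rear along/normal 98.7 6.2
[-6.07468074  0.44109316  5.25134073]
```

The bottle is at about 33° pitch, its shoulder 2–3 mm above the wires and roughly 10 mm uphill of the stops. I'll release it.

Request:
arm_command([
  [0,0,0,0],
  [0,0,0,0],
  [0,0,0,0],
  [0,0,0,0],
  [0,0,0,0],
  [0,0,0,0],
], claw=0.2)

```text
time: 14.05
tool_pos: [0.6532, 0.0424, 0.0771]
ee_rot: [3.141, -0.0, -2.98]
wrist_force: [0.0, 0.3, -0.0]
width: 0.0725
finger_force: 0.0
```

Request:
arm_command([
  [0,0,0.06,0],
  [0,0,0.14,0],
  [0,0,0.2,0],
  [0.04,0.006,0.22,0],
  [0.1,0.016,0.22,0],
  [0.14,0.022,0.22,0],
  [0.14,0.022,0.22,0],
  [0.14,0.022,0.22,0],
])

```text
time: 14.72
tool_pos: [0.7233, 0.0534, 0.1858]
ee_rot: [3.141, -0.002, -2.98]
wrist_force: [-0.7, 0.8, -0.2]
width: 0.075
finger_force: 0.0
```

Run:
```python
from tip import *
a=save("scene","s8"); o=robot.get_obs();print(o["time"],o["tool_pos"],o["wrist_force"],o["width"])
g=a.sum(2)//3
P=O+R@np.array([-.0907,.09,.0471]); print("home tip px",proj("scene",P))
for v in range(202,222): print(v,' '.join('%3d'%k for k in g[v,288:312]))
for k,y0 in(("c0",.09),("c1",0.)):
    P=O+R@np.array([-.0011,y0-.018,.1318]); print(k,"rear-top corner px",proj("scene",P))
```

```text
14.7667 [0.72270126 0.05330618 0.1864626 ] [-0.40221434 -0.44518503 -0.17296943] 0.07540146096124818
home tip px [295.74631304 215.17779542]
202 202 203 202 202 202 202 202 202 202 201 202 202 203 202 195 195 190 188 188 189 191 191 191 191
203 202 202 202 202 202 202 203 203 202 202 202 202 202 202 202 202 194 188 189 191 192 192 191 191
204 202 202 202 202 202 202 203 203 203 203 203 203 203 203 203 203 192 174 172 173 173 173 173 174
205 202 203 203 203 203 203 203 202 202 203 203 203 203 203 193 192 160 131 128 128 128 128 129 129
206 203 203 203 203 203 203 203 203 203 202 203 203 203 193 160 155 131 129 129 129 129 129 130 131
207 203 203 203 203 203 203 203 203 203 202 203 193 184 159 132 129 130 130 131 131 131 130 130 130
208 201 203 203 203 203 203 203 203 203 193 184 161 134 130 130 129 129 129 129 128 127 125 124 122
209 197 201 202 203 203 203 203 203 195 163 132 129 130 129 127 125 124 122 120 119 118 117 117 118
210 198 199 201 203 203 203 203 203 191 137 124 123 121 120 119 118 118 119 118 118 118 118 118 118
211 199 200 199 200 203 203 203 203 203 152 121 118 118 118
[... 440 characters left out ...]

216 195 193 189 188 184 179 159 162 152 137 130 131 119 117 116 116 116 116 116 116 116 116 116 117
217 169 168 155 153 141 129 128 137 142 149 150 139 126 117 116 116 115 115 116 116 116 116 116 116
218 127 127 128 128 128 133 140 149 152 148 147 138 136 117 116 115 115 115 115 115 116 116 116 116
219 128 128 128 133 139 145 151 149 147 145 146 141 138 121 116 116 115 115 115 115 115 116 116 116
220 128 132 138 143 151 149 147 145 146 146 145 145 137 132 115 115 115 116 115 115 114 113 113 115
221 135 144 150 149 148 146 146 146 145 146 145 145 137 136 115 112 114 110 106 106 104 101 100 103
c0 rear-top corner px [318.60618765 206.05947047]
c1 rear-top corner px [289.32123106 222.08771198]
```

The needle tip is now at pixel (294.0, 214.8). The home pixel is about (294.2, 214.6), allowing for the bias seen on the neighbour's tip, so the bottle slid home by itself. I'll retreat and check in both views.

Request:
arm_command([
  [-0.02,0.08,0.06,0],
  [-0.06,0.16,0.08,0],
  [-0.1,0.24,0.08,0],
  [-0.16,0.32,0.08,0],
  [-0.22,0.39,0.08,0],
  [-0.26,0.46,0.08,0],
  [-0.3,0.53,0.08,0],
  [-0.34,0.6,0.08,0],
])

```text
time: 15.43
tool_pos: [0.5625, 0.3337, 0.2286]
ee_rot: [3.141, 0.001, -2.981]
wrist_force: [0.3, 0.3, -0.4]
width: 0.0753
finger_force: 0.0
```

Run:
```python
from tip import *
print(robot.get_obs()["tool_pos"])
for n in("scene","top"):
    a=save(n,n+"9")[:,:,::-1].copy(); b=cv2.imread(f"pics/raw_{n}0.png")
    pr=lambda x,y0,z:proj(n,O+R@np.array([x,y0,z]))
    for nm,x,z in(("mid",-.0252,.093),("tip",-.0907,.0471),("rear",.009,.117)):
        h=14 if nm!="tip" else 6
        c1=pr(x,0,z);c0=pr(x,.09,z)
        i1=np.round(c1).astype(int);i0=np.round(c0).astype(int)
        t=a[i1[1]-h:i1[1]+h+1,i1[0]-h:i1[0]+h+1]; m=6
        w=a[i0[1]-h-m:i0[1]+h+m+1,i0[0]-h-m:i0[0]+h+m+1]
        r=cv2.matchTemplate(w,t,cv2.TM_CCOEFF_NORMED);_,s,_,l=cv2.minMaxLoc(r)
        print(n,nm,"offset px vs expected",np.array(l)-m-((c0-i0)-(c1-i1)),"score",round(s,2))
    i=np.round(pr(-.0252,-.045,.093)).astype(int)
    g=cv2.cvtColor(a,6).astype(int)
    # minAreaRect of white bodies in the rack
    if n=="top":
        for y0 in(.09,0,-.09):
            c=np.round(pr(-.0252,y0,.093)).astype(int);p=a[c[1]-26:c[1]+27,c[0]-14:c[0]+15]
            k=(cv2.cvtColor(p,6)>150).astype(np.uint8);N,L,S,C=cv2.connectedComponentsWithStats(k);j=L[26,14];pts=np.argwhere(L==j)[:,::-1].astype(np.float32)
            print(y0,S[j],cv2.minAreaRect(pts),C[j]+c-[14,26]-pr(-.0252,y0,.093))
```

```text
[0.56254739 0.33371848 0.2285556 ]
scene mid offset px vs expected [-0.11766585  0.58553454] score 0.65
scene tip offset px vs expected [ 0.70212763 -0.24056763] score 0.93
scene rear offset px vs expected [-0.52522357 -0.95093094] score 0.47
top mid offset px vs expected [-0.20755823 -0.60330028] score 0.98
top tip offset px vs expected [ 1.85923312 -0.50204286] score 0.99
top rear offset px vs expected [0.30851059 0.34136247] score 0.98
0.09 [  8  13  16  30 339] ((15.391890525817871, 27.851350784301758), (29.09861946105957, 11.672327995300293), 80.53767395019531) [1.04118742 2.00175602]
0 [  8  13  15  31 338] ((15.049697875976562, 28.197769165039062), (29.31956672668457, 11.484622955322266), 82.23483276367188) [0.83581866 2.10113771]
-0.09 [  9  14  14  30 336] ((15.24752426147461, 28.475248336791992), (29.055086135864258, 11.542430877685547), 84.2894058227539) [1.32691299 2.01830192]
```

In both views the bottle sits like its neighbours, with the centre offset within 0.3 px of theirs in the top view. The toy is in the tray and the arm is clear, so I'm handing in.

```bash
python3 -c "
from bench import robot
print(robot.close_job())"
```

```text
the job is handed in; nothing more can be done
None
```

The job is handed in (no verdict was returned): the stray toy lies on the toy tray floor, and the loose glue bottle rests nozzle-down in the left cradle, matching its neighbours to about 1 mm in the last top view.

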